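# Hold the sight cell in the lamp's beam

### The job

Pull the blue-fronted drawer nearly all the way open by its bar handle, take out the green glass sight cell by its two white frosted faces only, never touching the clear glass with the robot, and hold it upright in the middle of the lamp's light path with the light going squarely in through one clear face and out through the other. Finish while still holding it there, steady: do not put it down or let go, and leave the drawer open. Do not bump the lamp and card stand or shift the loose parts on the bench.

Things in the scene. Friction and masses are not known exactly. Their poses are not given: they have to be found in the camera images.
- cab_drawer0 (a joint): the drawer's slide, m: 0 is shut, 0.19 is the stop; nearly all the way open means more than 0.16. It may start up to 0.02 open. It slides with slight friction (about 1 N, plus 4 N per m/s) and stays where it is left.
- cab_drawer0_handle (a point): middle of the drawer's level steel bar handle, 52 mm above the bench: bar 11 mm thick, 120 mm long along this point's y, its axis 35 mm in front of the drawer's front panel (29 mm free behind it), on two thin stems 51 mm either side of the middle. This point's -x is the way the drawer opens. It moves with the drawer.
- cell_center (a point): centre of the sight cell, a green glass block 34 (x) x 30 (y) x 44 mm tall (z), 60 to 130 g, standing loose on the drawer's floor in its front half at any yaw, centre 55 mm or more from the walls; it rides along upright if the drawer is pulled gently. The two faces across x are frosted white plates 3 mm thick, 30 mm wide, full height: touch only these. Its y axis runs through the two clear faces.
- beam_mid (a point): middle of the light path, 150 mm above the bench: a level beam 10 mm wide along this point's y (drawn as a yellow line), z up. Lamp face 125 mm towards -y, white card 125 mm towards +y. Hold the cell's centre within 7 mm of the beam sideways, 10 mm in height, 45 mm of this point along it, the cell's y along the beam (either way) within 0.15 rad.
- rig: fixed stand of lamp and card; origin on the bench below the middle of the light path, same axes. Base 12 mm high, 80 mm wide (x), 300 mm long (y), wider under the lamp post. Red lamp head 72 mm across; behind it a post and hinged bracket 245 mm high, reaching 275 mm towards -y and 90 mm towards +x. White card 100 mm wide, top 209 mm above the bench.
- cab: fixed grey steel cabinet, 270 mm deep, 240 mm wide, 90 mm high, with one blue-fronted drawer; origin under its centre on the bench, front facing its -x. Inside the drawer: 225 mm front to back, 198 mm wide, floor 22 mm above the bench, front panel's top edge 77 mm and side walls' top edges 68 mm above the bench.
- cell: the same sight cell; origin at the centre of its underside. Between the frosted plates is clear green glass 28 mm wide (x), its clear faces 28 mm apart (y), each 1 mm back from the plates' edges. The top is clear glass too.
- valve: brass valve body, 72 mm tall, 70 mm wide, standing loose: leave alone
- squeeze_lever: red steel squeeze lever lying loose, 125 mm long: leave alone
- tube_end: white nylon siphon tube end lying loose, 105 mm long: leave alone
- gauge_lens: small round green glass gauge lens, 44 mm across, 7 mm thick, lying loose: leave alone
- wrench: steel wrench, 130 mm long, lying loose: leave alone

How it is judged:
On the way, in this order (a step that is already met when the one before it is completed fails the run):
1. the drawer is pulled nearly all the way open (value of joint cab_drawer0 above 0.16 m), for 0.2 s.
2. the cell is held by its frosted faces, clear above the drawer (contact force between the fingers and cell_c1 above 1 N and contact force between the fingers and cell_c2 above 1 N and height (world z) of cell_center above 0.09 m), for 0.2 s.
At the end, for the whole second after the job is handed in: The cell is gripped on both frosted faces only, still, upright and square to the beam (0.15 rad), its centre within 7 mm sideways and 10 mm in height of the beam and 45 mm of its middle along it; nothing else carries it; the drawer is at least 140 mm open (contact force between the fingers and cell_c1 above 1 N and contact force between the fingers and cell_c2 above 1 N and x of cell_center in the frame of beam_mid between -0.007 and 0.007 m and z of cell_center in the frame of beam_mid between -0.01 and 0.01 m and y of cell_center in the frame of beam_mid between -0.045 and 0.045 m and angle between the y axis of cell_center and the y axis of beam_mid, either way round below 0.15 rad and angle between cell_center's own z axis and vertical below 0.15 rad and height (world z) of cell_center above 0.1 m and linear speed of cell below 0.02 m/s and contact force between cell and rig below 0.05 N and contact force between cell and cab below 0.05 N and value of joint cab_drawer0 above 0.14 m); the arm keeps its last pose, push and grip.
It fails at once if the robot touches the cell's clear glass (more than 0.5 N) (contact force between any of the fingers, the arm and cell_c0 above 0.5 N).
It fails at once if the lamp and card stand is bumped (more than 5 N) (contact force between any of the fingers, the arm, cell and rig above 5 N).
It fails at once if a loose part on the bench is shifted by more than 30 mm (distance of any of valve, squeeze_lever, tube_end, gauge_lens, wrench from where it was at the start of the episode above 0.03 m).
It also fails if it takes over 61 s, if anything falls off the work surface, if the arm or the gripper's body presses on something with over 40 N, if the wrist force passes 120 N, or if a joint passes its speed limit or range.

### The arm

A 6-joint arm with a two-finger parallel gripper is mounted at the origin on the work surface. World frame = base frame: x ahead of the robot, y to its left, z up, the work surface at z = 0. Lengths are in m, angles in rad, forces in N, time in s.
With the tool pointing down it reaches from about 0.3 to 0.95 m from the base axis. Payload 3.1 kg.
Tool frame: the origin (TCP) lies at the very end of the fingers, on their centre line; the grasp point (between the pads) lies 19 mm behind it; z points along the fingers, y is the line along which they close (so a half turn about z gives the same grasp; the last joint's range is limited). The gripper opens to 85 mm and grips with 20 to 120 N. Pads are 22 mm wide; open, the fingers measure 114 mm over their backs; the gripper's body (76 mm by 85 mm) begins 54 mm behind the grasp point. The pads swing forward as they close: fully open they stand 13 mm farther back than shut.
Start: joints at [1.163, 0.308, 1.634, -0, 1.2, -0.07], TCP at [0.207, 0.59, 0.231] pointing down, gripper open.
Joint ranges: [-3.06, 3.06], [-0.79, 1.96], [0.05, 2.63], [-1.19, 4.34], [0.05, 2.64], [-2.94, 2.94]. Speed limits (rad/s): [2.79, 2.79, 3.14, 3.14, 3.14, 3.14].

### API

Orientations are given as a unit quaternion [w, x, y, z].
In Python, from cell import manip gives the robot as it stands. The module is installed in compiled form; this text tells all that it offers. Calls block until the motion is done:
- manip.move_ptp(position, orientation): joint-space move of the TCP to a pose.
- manip.move_l(position, velocity=0.15, ori=None, guard=None): straight line of the TCP; ori=None keeps the orientation; velocity is the mean speed in m/s. With guard (N) it stops when the force on the tool has changed by that much, and returns True; else False.
- manip.goto_joints(angles): joint-space move.
- manip.command_gripper(opening): finger opening in m; the grip force is fixed at half the most; returns when the fingers have stopped.
- manip.sleep(seconds).
- manip.ik(position, orientation): joint angles nearest the present ones, or None.
- manip.grab_frame(name): name is "scene" or "top" or "wrist"; returns (picture, depth): 384x512x3 uint8, red, green, blue; 384x512 float32, m along the optical axis (not along the pixel's ray), 0 where there is no reading.
- manip.calibration(name): a dict with "fx", "fy", "cx", "cy" (pixels), "k1" (the pictures are not rectified: a ray, as slopes to the right and down, at radius r is drawn at 1 + k1 r^2 times it, then the intrinsics apply), "T" (4x4, takes a point from camera to world coordinates); the wrist camera has in their place "mount" (4x4, takes a point from camera to tool coordinates, whose origin is the TCP and whose axes are the flange's). Camera axes: x right, y up, looking along -z (the intrinsics and any distortion apply to the point x, -y, -z); pixel columns grow to the right and rows downward; lengths in m; the calibration is good to about 2 mm. A picture is of the moment at which its call begins: read the wrist's pose just before it. calibration takes no time and is no camera call.
A pose or a line that the arm cannot do raises manip.PlanningError and nothing moves.
- manip.job_done(): hands the job in; it is judged then, once.
Readings, each from a call of its own:
- manip.read_clock(): time.
- manip.read_joints(): joint angles.
- manip.read_dq(): joint speeds.
- manip.read_joint_torque(): joint torques, N m.
- manip.read_position(): TCP position.
- manip.read_orientation(): TCP orientation.
- manip.read_force(): force on the tool from outside, world axes, zero at the start.
- manip.read_torque(): the same for the moment, N m.
- manip.read_grip_width(): finger opening in m.
- manip.read_grasp_force(): force on a finger pad.
Only numpy, scipy, OpenCV 4.12 (cv2) and the standard library are available. Lean on these libraries where they do the work, as an engineer would, in place of code of your own. Each camera call takes 0.05 s, during which the arm holds its last target. There are 200 camera calls.

## Working session

There is one attempt and no reset: what is moved stays moved. The work goes in short steps, each a Python script; the robot and the scene stay as the last script left them, time stands still between calls to the robot, and variables do not carry over. Pictures are saved under pics/ and viewed, at most 10 in all, crops included, and the job is handed in when it is done.

```bash
mkdir -p pics; ls; cat > h.py <<'E'
import numpy as np, cv2
from cell import manip
def cam(name):
    c=manip.calibration(name)
    if 'T' in c: return c,np.array(c['T'])
    from scipy.spatial.transform import Rotation as R
    q=np.array(manip.read_orientation()); T=np.eye(4)
    T[:3,:3]=R.from_quat(q[[1,2,3,0]]).as_matrix(); T[:3,3]=manip.read_position()
    return c,T@np.array(c['mount'])
def rays(c,T,uv):
    uv=np.asarray(uv,float).reshape(-1,2)
    K=np.array([[c['fx'],0,c['cx']],[0,c['fy'],c['cy']],[0,0,1.]])
    s=cv2.undistortPoints(uv[:,None],K,np.array([c['k1'],0,0,0.]))[:,0]
    d=np.c_[s[:,0],-s[:,1],-np.ones(len(s))]
    return T[:3,3],d@T[:3,:3].T
def onz(c,T,uv,z):
    o,d=rays(c,T,uv); return o+d*((z-o[2])/d[:,2])[:,None]
def cloud(c,T,dep):
    v,u=np.mgrid[:384,:512]; o,d=rays(c,T,np.c_[u.ravel(),v.ravel()])
    return (o+d*dep.reshape(-1,1)).reshape(384,512,3)
E
python3 - <<'E'
from h import *
for n in ['scene','top']:
    c,T=cam(n); im,d=manip.grab_frame(n); np.savez(f'{n}.npz',im=im,d=d,T=T)
    cv2.imwrite(f'pics/{n}.png',im[...,::-1]); print(n,c,(d>0).mean())
E
```

```text
pics
scene {'fx': 491.2490432462766, 'fy': 491.2490432462766, 'cx': 246.21040751967593, 'cy': 193.64391075322703, 'k1': -0.1297423708885624, 'T': array([[-0.3928888 , -0.69346072,  0.60394588,  1.33210718],
       [ 0.91951624, -0.28816657,  0.26730116,  0.46138238],
       [-0.01132584,  0.66035768,  0.75086581,  1.06240884],
       [ 0.        ,  0.        ,  0.        ,  1.        ]])} 0.9960428873697916
top {'fx': 347.5773978744463, 'fy': 347.5773978744463, 'cx': 251.90083646684099, 'cy': 190.15750926202247, 'k1': -0.04587403325360334, 'T': array([[-0.0282231 ,  0.99497448, -0.09606894,  0.45283036],
       [-0.99929192, -0.02569148,  0.02748813,  0.12627496],
       [ 0.02488184,  0.09677672,  0.99499506,  1.07463883],
       [ 0.        ,  0.        ,  0.        ,  1.        ]])} 0.995941162109375
```

View pics/top.png

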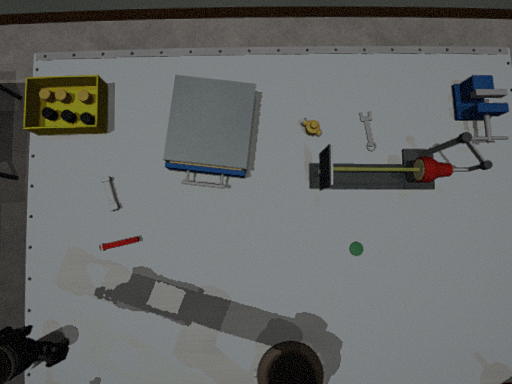

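View pics/scene.png

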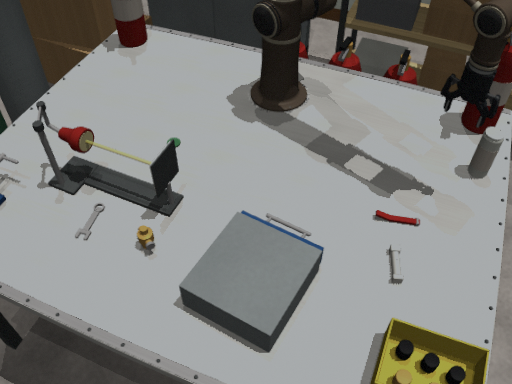

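Top view: the cabinet roof spans about (165–257, 75–170). The handle bar is near (207,184). The beam runs (332,167)–(420,170) from card to lamp, with the lens at (356,248), valve at (312,127) and wrench at (367,130). The path between the handle and the rig is free. Next I measure the cabinet, handle and beam.

```bash
cat > m.py <<'E'
from h import *
z=np.load('top.npz'); c,T=cam('top'); im=z['im'].astype(int); P=cloud(c,T,z['d'])
def box(m,n):
    m=m.copy(); 
    k,l,s,_=cv2.connectedComponentsWithStats(m.astype(np.uint8)); i=1+s[1:,4].argmax(); m=l==i
    v,u=np.nonzero(m); return m,u,v
def rect(xy,n):
    r=cv2.minAreaRect((xy*1000).astype(np.float32)); b=cv2.boxPoints(r)/1000; print(n,np.round(r[0],1),np.round(r[1],1),r[2]); print(np.round(b,4).tolist())
vv,uu=np.mgrid[:384,:512]
# cab top by depth
m,u,v=box((abs(P[...,2]-.09)<.012)&(uu>150)&(uu<270)&(vv>60)&(vv<180),'cab'); print('cab z',np.median(P[m][:,2]),m.sum())
rect(onz(c,T,np.c_[u,v],.09)[:,:2],'cab')
# handle
m=(P[...,2]>.03)&(P[...,2]<.07)&(uu>175)&(uu<240)&(vv>173)&(vv<195)&(abs(im[...,0]-im[...,2])<30)
m,u,v=box(m,'h'); print('h z',np.percentile(P[m][:,2],[10,50,90]),u.min(),u.max(),v.min(),v.max()); rect(onz(c,T,np.c_[u,v],.056)[:,:2],'handle')
# beam
def beam(name):
    z=np.load(name+'.npz'); c,T=cam(name); im=z['im'].astype(int)
    m=(im[...,0]>im[...,2]+50)&(im[...,1]>im[...,2]+45)&(abs(im[...,0]-im[...,1])<60)
    lim=(330,422,155,180) if name=='top' else (85,160,130,172)
    m&=(uu>=lim[0])&(uu<=lim[1])&(vv>=lim[2])&(vv<=lim[3])
    m,u,v=box(m,'b'); p=onz(c,T,np.c_[u,v],.15)[:,:2]; rect(p,name+' beam')
    f=cv2.fitLine(p.astype(np.float32),cv2.DIST_L2,0,.01,.01).ravel(); print(f, 'x at y0', [ (y,round(float(f[2]+(y-f[3])*f[0]/f[1]),4)) for y in (-.1,-.2,-.3)])
    q=cloud(c,T,z['d'])[m]; print('z',np.percentile(q[:,2],[10,50,90]))
beam('top'); beam('scene')
# rig base/card/lamp
sel=(uu>300)&(uu<445)&(vv>140)&(vv<195)
for n,mm in [('base',(abs(P[...,2]-.012)<.006)&(im.sum(2)<200)),('card',(P[...,2]>.19)&(uu<340)),('lamp',(im[...,0]>im[...,1]+60)&(uu>400)&(P[...,2]>.1))]:
    m,u,v=box(mm&sel,n); print(n,np.percentile(P[m],[5,50,95],axis=0).round(3).tolist()); 
E
python3 m.py
```

```text
cab z 0.09042423672549904 7109
cab [753.4 215.9] [239.1 259.5] 82.0438232421875
[[0.6083999872207642, 0.11550000309944153], [0.8654000163078308, 0.07959999889135361], [0.8984000086784363, 0.3163999915122986], [0.6414999961853027, 0.3522999882698059]]
h z [0.04996484 0.05608999 0.05936761] 182 239 174 188
handle [581.5 219.3] [167.7  41.6] 88.55574035644531
[[0.5586000084877014, 0.13600000739097595], [0.6000999808311462, 0.13490000367164612], [0.6043999791145325, 0.3025999963283539], [0.5627999901771545, 0.303600013256073]]
top beam [ 589.  -346.9] [17.1  5.6] 88.77509307861328
[[0.5860999822616577, -0.3553999960422516], [0.5916000008583069, -0.3555000126361847], [0.5920000076293945, -0.3384999930858612], [0.5863999724388123, -0.3382999897003174]]
[ 0.07316943  0.9973195   0.5898107  -0.3478407 ] x at y0 [(-0.1, 0.608), (-0.2, 0.6007), (-0.3, 0.5933)]
z [0.1530401  0.15535549 0.15674603]
scene beam [ 588.4 -343.3] [26.3  7.9] 88.67892456054688
[[0.5842000246047974, -0.3564000129699707], [0.5921000242233276, -0.35659998655319214], [0.5927000045776367, -0.3303000032901764], [0.5848000049591064, -0.33009999990463257]]
[ 0.06936169  0.99759156  0.5883143  -0.34331506] x at y0 [(-0.1, 0.6052), (-0.2, 0.5983), (-0.3, 0.5913)]
z [0.15073634 0.15281098 0.15624418]
base [[0.552, -0.438, 0.009], [0.576, -0.295, 0.013], [0.604, -0.169, 0.016]]
card [[0.549, -0.105, 0.193], [0.597, -0.097, 0.206], [0.643, -0.093, 0.211]]
lamp [[0.56, -0.418, 0.168], [0.583, -0.38, 0.181], [0.608, -0.36, 0.188]]
```

```bash
cat > m2.py <<'E'
from h import *
vv,uu=np.mgrid[:384,:512]
yaw=-.1388; ax=np.array([np.cos(yaw),np.sin(yaw)]); ay=np.array([-ax[1],ax[0]])
for name in ('top','scene'):
    z=np.load(name+'.npz'); c,T=cam(name); im=z['im'].astype(int); P=cloud(c,T,z['d'])
    # handle: points above bench in front of the panel
    q=P[...,:2]-[.753,.216]; X=q@ax; Y=q@ay
    m=(X<-.148)&(X>-.23)&(abs(Y)<.1)&(P[...,2]>.035)&(P[...,2]<.075)&(abs(im[...,0]-im[...,2])<30)
    m2=m&(abs(Y)<.075)
    h=onz(c,T,np.c_[uu[m2],vv[m2]],.055)[:,:2]; r=h-[.753,.216]
    print(name,'X hist',np.histogram(r@ax,np.arange(-.23,-.12,.008)),'Yrange',np.percentile(r@ay,[1,50,99]))
    b=(im[...,2]>im[...,0]+40)&(abs(Y)<.13)&(abs(X)<.2); print('blue panel X',np.percentile(X[b],[2,25,50,75,98]),'Y',np.percentile(Y[b],[2,98]),'z',np.percentile(P[b][:,2],[5,95]))
    hit=(P[...,2]>.13)&(P[...,2]<.17)&(P[...,1]<-.115)&(P[...,1]>-.34)&(abs(P[...,0]-.59)<.03)
    m=hit&(im[...,0]>im[...,2]+20)&(im[...,1]>im[...,2]+20); m=m if m.sum()>30 else hit
    p=onz(c,T,np.c_[uu[m],vv[m]],.15)[:,:2]
    f=cv2.fitLine(p.astype(np.float32),cv2.DIST_L2,0,.01,.01).ravel(); print('beam',m.sum(),f[:2],[(y,round(float(f[2]+(y-f[3])*f[0]/f[1]),4)) for y in (-.1,-.2,-.3)],p[:,1].min(),p[:,1].max(), np.median(P[m][:,2]))
    k=(P[...,2]>.15)&(P[...,2]<.215)&(abs(P[...,1]+.1)<.02)&(abs(P[...,0]-.6)<.08); k=P[k]; print('card',k.min(0),k.max(0),np.polyfit(k[:,0],k[:,1],1))
E
python3 m2.py
```

```text
top X hist (array([ 0,  0,  0,  0,  0, 81, 80, 15, 14, 16,  4,  0,  0]), array([-0.23 , -0.222, -0.214, -0.206, -0.198, -0.19 , -0.182, -0.174,
       -0.166, -0.158, -0.15 , -0.142, -0.134, -0.126])) Yrange [-0.06226221 -0.00258888  0.05969998]
blue panel X [-0.14609164 -0.14296062 -0.13965332 -0.13627328 -0.13305835] Y [-0.11308542  0.10964789] z [0.07512005 0.08086434]
beam 272 [0.03157146 0.9995015 ] [(-0.1, 0.5964), (-0.2, 0.5932), (-0.3, 0.5901)] -0.3412922199648541 -0.12089755830587395 0.15452295862735943
card [ 0.54180139 -0.11981799  0.15042433] [ 0.6500673  -0.0920904   0.21295439] [-0.0370673  -0.07477553]
scene X hist (array([  0,   0,   0,   0,   0,  38, 124,  52,  11,   0,   0,   0,   0]), array([-0.23 , -0.222, -0.214, -0.206, -0.198, -0.19 , -0.182, -0.174,
       -0.166, -0.158, -0.15 , -0.142, -0.134, -0.126])) Yrange [-0.05826206  0.00627768  0.06655891]
blue panel X [-0.14379707 -0.14128439 -0.13891932 -0.13667709 -0.1331287 ] Y [-0.10808883  0.11357682] z [0.07345708 0.07968099]
beam 193 [0.03233901 0.99947697] [(-0.1, 0.5975), (-0.2, 0.5943), (-0.3, 0.591)] -0.34315903812745663 -0.14098581653864073 0.15214371563323192
card [ 0.54043331 -0.10589523  0.15012129] [ 0.65311074 -0.08897414  0.21165105] [-0.04531136 -0.06706719]
```

Both views agree:

| Item | Measured |
|---|---|
| Beam | x ≈ 0.593 at y = -0.222, yaw ≈ -0.032 |
| Cabinet yaw | -0.139 |
| Handle | ≈ (0.575, 0.242), radius 0.62, depth height ~0.056 |

These fit the sizes given, so I pull the drawer now.

```bash
cat >> h.py <<'E'
from scipy.spatial.transform import Rotation as R
def quat(a):
    "tool down, finger-closing axis y at world angle a"
    y=np.array([np.cos(a),np.sin(a),0]); z=np.array([0,0,-1.]); q=R.from_matrix(np.c_[np.cross(y,z),y,z]).as_quat(); return [float(q[3]),*map(float,q[:3])]
def best(pos,a):
    "the half-turn with last joint nearest zero"
    o=[]
    for k in (a,a+np.pi):
        j=manip.ik(list(pos),quat(k))
        if j is not None: o.append((abs(j[5]),k,j))
    o.sort(key=lambda t:t[0]); return o[0][1],np.round(o[0][2],2)
E
python3 - <<'E'
from h import *
yaw=-.1388; ax=np.array([np.cos(yaw),np.sin(yaw),0])
p=np.array([.575,.2424,0]); a,j=best(p+[0,0,.12],yaw); print(a,j)
manip.command_gripper(.028)
manip.move_ptp(list(p+[0,0,.14]),quat(a))
print(manip.read_clock(),manip.read_position())
c,T=cam('wrist'); im,d=manip.grab_frame('wrist'); cv2.imwrite('pics/w1.png',im[...,::-1]); np.savez('w1.npz',im=im,d=d,T=T)
P=cloud(c,T,d); q=P-[.753,.216,0]; X=q@ax; Y=q@np.array([-ax[1],ax[0],0])
m=(P[...,2]>.045)&(P[...,2]<.065)&(X<-.155)&(X>-.21)&(abs(Y)<.07); print(m.sum())
if m.sum():
    print(np.percentile(X[m],[2,50,98]),np.percentile(Y[m],[2,98]),np.median(P[m][:,2]),np.polyfit(Y[m],X[m],1))
E
```

```text
-0.1388 [ 0.33  0.43  1.72 -0.    1.    0.47]
2.55 [0.57471382 0.24352405 0.14028814]
2735
[-0.18491796 -0.17834237 -0.15804959] [-0.05757465  0.06233551] 0.0564501713934068 [ 0.00677309 -0.17702242]
```

View pics/w1.png

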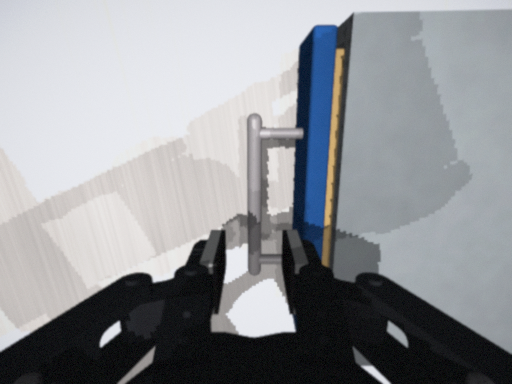

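The wrist view shows the bar at u≈254, midway between the finger tips (about 222 and 285), and the panel clears the rear finger. The bar measures X = -0.179 and Y = 0.002, as expected. I descend, grip and pull.

```bash
python3 - <<'E'
from h import *
yaw=-.1388; ax=np.array([np.cos(yaw),np.sin(yaw),0])
p=np.array([.753,.216,0])-.179*ax+.002*np.array([-ax[1],ax[0],0])
print('guard',manip.move_l(list(p+[0,0,.036]),.12,guard=8))
print(manip.read_position(),manip.read_force())
manip.command_gripper(0.0); print('w',manip.read_grip_width(),manip.read_grasp_force())
s=np.array(manip.read_position()); 
print('stop',manip.move_l(list(s-.186*ax),.06,guard=15)); manip.sleep(.3)
e=np.array(manip.read_position()); print('pulled',(s-e)@ax,manip.read_force(),manip.read_grip_width(),manip.read_clock())
manip.command_gripper(.028); e=np.array(manip.read_position())
manip.move_l([e[0],e[1],.17],.15)
c,T=cam('top'); im,d=manip.grab_frame('top'); np.savez('t2.npz',im=im,d=d,T=T); cv2.imwrite('pics/t2.png',cv2.resize(im[60:260,120:330,::-1],None,fx=3,fy=3))
E
```

```text
guard True
[0.57488046 0.24212007 0.03509538] [ 0.44143228 -1.66343779  3.74906367]
w 0.008825334238829937 58.50436627864838
stop False
pulled 0.18383258180524434 [ 6.51931286 -4.08308086 -0.13931355] 0.008930539298035018 7.3
```

View pics/t2.png

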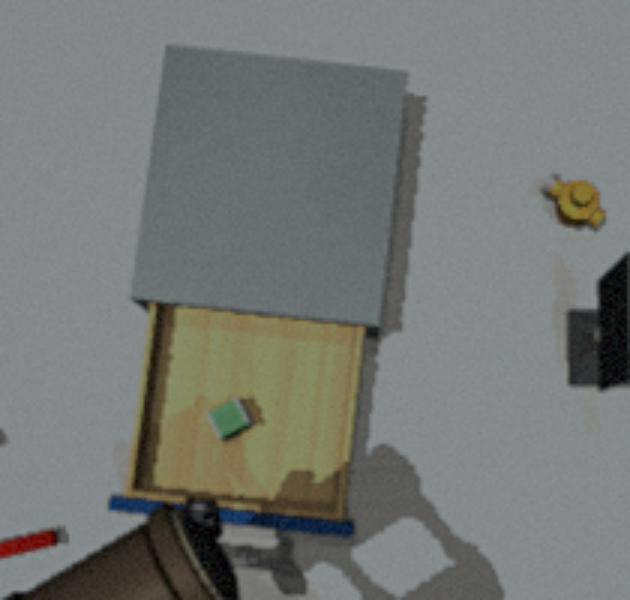

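The crop shows the drawer open. The green cell is at crop (231,418), i.e. full pixel (197,199), with its white plates to the left and right at about -67° in the world. I hover the wrist camera over it to measure finely.

```bash
python3 - <<'E'
from h import *
c,T=cam('top'); p=onz(c,T,[197,199.3],.066)[0]; print(p)
a,j=best([p[0],p[1],.18],np.radians(-67)); print(a,j)
manip.command_gripper(.07)
manip.move_ptp([float(p[0]),float(p[1]),.18],quat(a)); manip.sleep(.3)
c,T=cam('wrist'); im,d=manip.grab_frame('wrist'); cv2.imwrite('pics/w2.png',im[...,::-1]); np.savez('w2.npz',im=im,d=d,T=T)
print(manip.read_position(),manip.read_clock())
hsv=cv2.cvtColor(im,cv2.COLOR_RGB2HSV); g=((hsv[...,0]>38)&(hsv[...,0]<90)&(hsv[...,1]>70)).astype(np.uint8)
g=cv2.morphologyEx(g,cv2.MORPH_OPEN,np.ones((3,3)))
k,l,s,ce=cv2.connectedComponentsWithStats(g); i=1+s[1:,4].argmax(); print(s[i],ce[i])
P=cloud(c,T,d)
top=(abs(P[...,2]-.066)<.006)
k,l,s,ce=cv2.connectedComponentsWithStats(top.astype(np.uint8)); print(s[s[:,4]>400],ce[s[:,4]>400])
E
```

```text
[0.52769176 0.25842888 0.066     ]
-1.1693705988362009 [ 0.38  0.29  1.77 -0.    1.08  1.55]
[0.52722113 0.25864416 0.18013237] 10.4333
[ 233  159   33   40 1213] [249.20857378 178.75432811]
[[     0      0    512    384 188411]
 [    97      0    130    242   3167]
 [   354    145    102    106   1518]
 [   229    164     41     37   1328]
 [   180    239    153     90   2184]] [[255.90382196 191.41699795]
 [162.86801389 134.1724029 ]
 [399.9657444  196.2944664 ]
 [249.2996988  181.72816265]
 [258.34615385 284.40018315]]
```

View pics/w2.png

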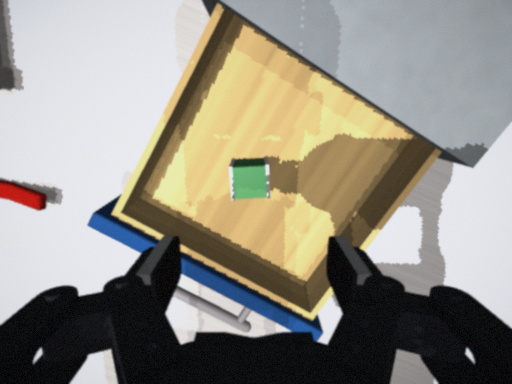

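The wrist view shows the cell's top face at about u 229–269, v 164–200, nearly square to the picture, with thin white plates left and right. It stands clear of the walls.

```bash
python3 - <<'E'
from h import *
z=np.load('w2.npz'); im=z['im']; d=z['d']; c=manip.calibration('wrist'); T=z['T']; P=cloud(c,T,d)
a0=-1.16937
def rect(m,n,h=.066):
    k,l,s,ce=cv2.connectedComponentsWithStats(m.astype(np.uint8)); l0=l[182,249]; v,u=np.nonzero(l==l0)
    r=cv2.minAreaRect(np.c_[u,v].astype(np.float32)); b=cv2.boxPoints(r); w=onz(c,T,b,h)[:,:2]
    e=np.diff(np.r_[w,w[:1]],axis=0); L=np.linalg.norm(e,axis=1); A=np.degrees(np.arctan2(e[:,1],e[:,0]))
    print(n,l0,(l==l0).sum(),'px',np.round(b).tolist(),'c',w.mean(0).round(4),'L',(L*1000).round(1),'A',A.round(1))
top=abs(P[...,2]-.066)<.006; rect(top,'depthtop')
hsv=cv2.cvtColor(im,cv2.COLOR_RGB2HSV); g=(hsv[...,0]>38)&(hsv[...,0]<90)&(hsv[...,1]>70)
rect(g&(hsv[...,2]>90),'brightgreen')
cv2.imwrite('pics/w2c.png',cv2.resize(im[145:215,210:290,::-1],None,fx=8,fy=8,interpolation=0))
z=np.load('t2.npz'); c,T=cam('top'); h=cv2.cvtColor(z['im'],cv2.COLOR_RGB2HSV); g=(h[...,0]>38)&(h[...,0]<90)&(h[...,1]>70); g[:, :170]=0; g[:,225:]=0
v,u=np.nonzero(g); print('top cam green',onz(c,T,[u.mean(),v.mean()],.066)[0],len(u),u.min(),u.max(),v.min(),v.max())
E
```

```text
depthtop 3 1328 px [[228.0, 165.0], [268.0, 163.0], [270.0, 198.0], [230.0, 200.0]] c [0.5312 0.2646] L [33.6 30.9 34.7 30.9] A [ -63.6 -152.9  116.5   25.1]
brightgreen 1 1027 px [[233.0, 166.0], [264.0, 165.0], [266.0, 197.0], [234.0, 199.0]] c [0.5311 0.2645] L [26.8 28.5 27.6 28.6] A [ -64.  -153.5  116.1   24.9]
top cam green [0.3790224  0.24901828 0.066     ] 195 182 224 14 375
```

View pics/w2c.png

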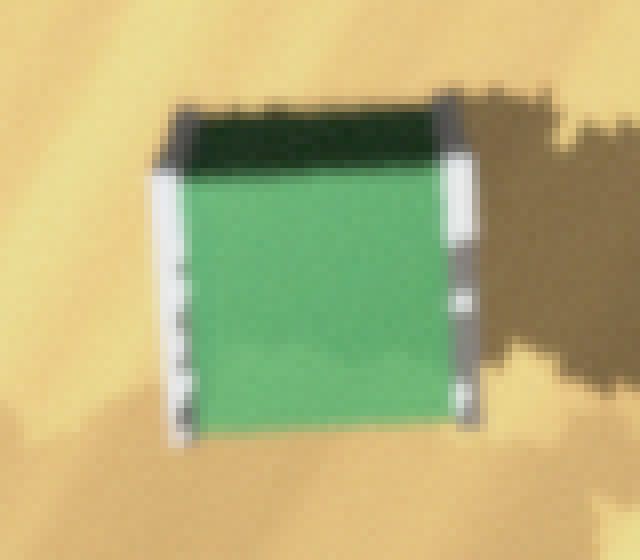

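The top face measures 34 x 31 mm with its centre at (0.5312, 0.2646) and x axis at -63.8°. I move above it, re-measure closer, check agreement and grasp.

```bash
cat > g.py <<'E'
from h import *
def meas(h=.066):
    c,T=cam('wrist'); im,d=manip.grab_frame('wrist')
    hsv=cv2.cvtColor(im,cv2.COLOR_RGB2HSV); P=cloud(c,T,d)
    m=(abs(P[...,2]-h)<.007)
    g=(hsv[...,0]>38)&(hsv[...,0]<90)&(hsv[...,1]>70)&m
    k,l,s,ce=cv2.connectedComponentsWithStats(g.astype(np.uint8)); i=1+s[1:,4].argmax()
    v,u=np.nonzero(l==i); w=onz(c,T,np.c_[u,v],h)[:,:2]
    r=cv2.minAreaRect((w*1e4).astype(np.float32)); return im,np.array(r[0])/1e4,np.array(r[1])/10,r[2],[s[i]],np.median(P[l==i][:,2])
if __name__=='__main__':
    a=np.radians(-63.8); p=np.array([.5312,.2646])
    manip.command_gripper(.06)
    for z in (.16,.14):
        manip.move_ptp([*map(float,p),z],quat(a)); manip.sleep(.3)
        im,ct,L,A,s,zz=meas(); print(z,ct,L,A,s,zz)
    cv2.imwrite('pics/w3.png',im[...,::-1]); print(manip.read_position(),manip.read_clock())
E
python3 g.py
```

```text
0.16 [0.53151118 0.26452551] [28.3401825  27.42063599] 26.211280822753906 [array([ 237,  178,   35,   35, 1200], dtype=int32)] 0.06618218633611703
0.14 [0.53148032 0.26492769] [28.62991943 27.74538269] 26.243925094604492 [array([ 235,  184,   38,   38, 1428], dtype=int32)] 0.06611491712507431
[0.53162164 0.26477257 0.1406997 ] 11.9
```

View pics/w3.png

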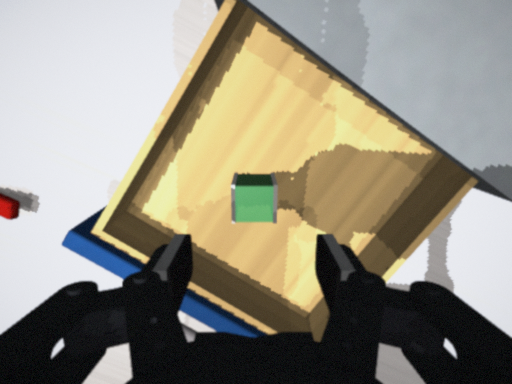

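The cell is at (234–276, 173–222), square between the open fingers, and three measurements agree within 0.5 mm. I descend and grasp.

```bash
python3 - <<'E'
from h import *
p=[.5315,.2648]
print(manip.move_l([*p,.075],.12))
print('guard',manip.move_l([*p,.030],.06,guard=8),manip.read_position())
manip.command_gripper(.0); print('w',manip.read_grip_width(),manip.read_grasp_force(),manip.read_force())
z0=manip.read_position()
manip.move_l([*p,.16],.1); manip.sleep(.4); print('w',manip.read_grip_width(),manip.read_grasp_force(),manip.read_position(),manip.read_clock())
c,T=cam('wrist'); im,d=manip.grab_frame('wrist'); np.savez('w4.npz',im=im,d=d,T=T); cv2.imwrite('pics/w4.png',im[...,::-1])
E
```

```text
False
guard False [0.53179096 0.26493458 0.0301415 ]
w 0.03360578791612626 59.898215532302856 [0.43502953 0.50049213 1.58219304]
w 0.03316314694554283 59.63197588920593 [0.53142565 0.26479106 0.15982373] 15.6917
```

View pics/w4.png

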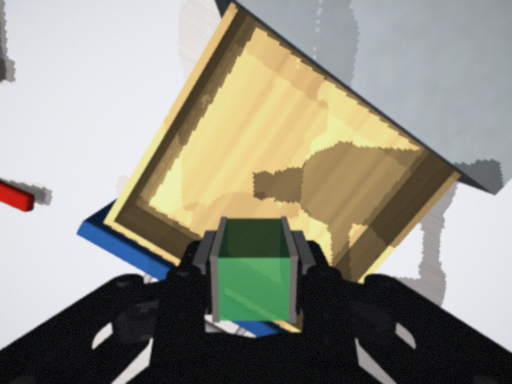

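The cell is held upright by the plates, at pixels (210–297, 218–322). I carry it high over the card and lower it into the beam.

```bash
python3 - <<'E'
from h import *
a=np.arctan2(.032,.9995); a=-a; b=[.5934,-.222]
manip.move_l([.5315,.2648,.30],.2)
print(np.round(manip.ik([*b,.30],quat(a)),2))
manip.move_ptp([*b,.30],quat(a)); print(manip.read_position(),manip.read_grip_width())
print('guard',manip.move_l([*b,.137],.08,guard=10)); manip.sleep(.5)
print(manip.read_position(),manip.read_grip_width(),manip.read_grasp_force(),manip.read_clock())
for n in ('top','scene'):
    c,T=cam(n); im,d=manip.grab_frame(n); np.savez(n+'3.npz',im=im,d=d,T=T)
    cr=im[90:240,270:470] if n=='top' else im[80:230,20:220]; cv2.imwrite(f'pics/{n}3.png',cv2.resize(cr[...,::-1],None,fx=4,fy=4))
E
```

```text
[-0.43  0.27  1.54 -0.    1.33 -0.39]
[ 0.59343919 -0.22116365  0.29946774] 0.03302610197195686
guard False
[ 0.5933988  -0.22198051  0.1370039 ] 0.03356331395818138 59.534563422203064 21.0583
```

View pics/scene3.png

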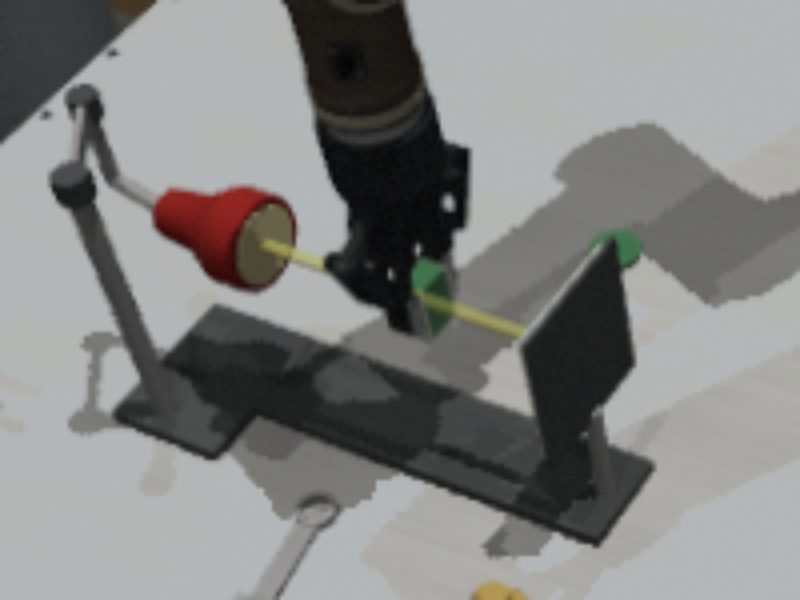

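The scene view shows the cell between lamp and card with the yellow beam leaving through its clear face near the middle, crop (428,297), and nothing touching the stand. One wrist view to check centring.

```bash
python3 - <<'E'
from h import *
c,T=cam('wrist'); im,d=manip.grab_frame('wrist'); cv2.imwrite('pics/w5.png',im[...,::-1])
P=cloud(c,T,d); i=im.astype(int)
m=(i[...,0]>i[...,2]+20)&(i[...,1]>i[...,2]+15)&(abs(i[...,0]-i[...,1])<70)&(abs(P[...,2]-.15)<.02)&(abs(P[...,0]-.593)<.03)
vv,uu=np.nonzero(m); print(m.sum())
p=onz(c,T,np.c_[uu,vv],.15)[:,:2]
if len(p)>10:
    f=cv2.fitLine(p.astype(np.float32),cv2.DIST_HUBER,0,.01,.01).ravel(); print(f[:2],'x at -.222',f[2]+(-.222-f[3])*f[0]/f[1],p[:,1].min(),p[:,1].max(),np.median(P[m][:,2]))
E
```

```text
6514
[0.03336855 0.9994431 ] x at -.222 0.59389806 -0.2640490289964103 -0.11603194025822991 0.15444622551389936
```

View pics/w5.png

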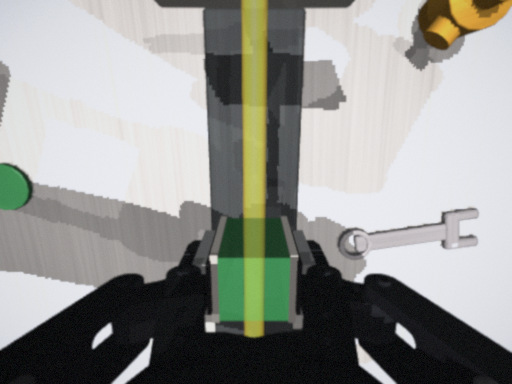

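The wrist view shows the beam at u≈254, through the middle of the cell (210–298) and parallel to its plates. The fitted beam x of 0.5939 is within 0.5 mm of the tool, so I hand in.

```bash
python3 -c "
from cell import manip
print(manip.read_grasp_force(),manip.job_done())"
```

```text
the job is handed in; nothing more can be done
59.53412353992462 None
```

The job is handed in with the drawer pulled about 184 mm and the cell still gripped by its frosted plates, upright and square in the beam; the measured beam was within about 1 mm of the tool sideways, but the hand-in call returned no verdict.

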